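Clear the support bars out of the bath rig's holder

ROBOT

A 6-joint arm with a two-finger parallel gripper is mounted at the origin on the work surface. World frame = base frame: x ahead of the robot, y to its left, z up, the work surface at z = 0. Lengths are in m, angles in rad, forces in N, time in s.
With the tool pointing down it reaches from about 0.325 to 0.875 m from the base axis. Payload 4.4 kg.
Tool frame: the origin (TCP) lies at the very end of the fingers, on their centre line; the grasp point (between the pads) lies 19 mm behind it; z points along the fingers, x is the direction in which the jaws open and shut, and the axes are right-handed (so a half turn about z gives the same grasp; the last joint's range is limited). The gripper opens to 85 mm and grips with 20 to 120 N. Pads are 22 mm wide; open, the fingers measure 114 mm over their backs; the gripper's body (76 mm by 85 mm) begins 54 mm behind the grasp point. The pads swing forward as they close: fully open they stand 13 mm farther back than shut.
Start: joints at [1.167, 0.207, 1.542, -0, 1.393, -0.15], TCP at [0.144, 0.557, 0.231] pointing down, gripper open.
Joint ranges: [-2.73, 2.73], [-0.86, 2.22], [0.23, 2.46], [-1.11, 4.25], [0.08, 2.63], [-2.82, 2.82]. Speed limits (rad/s): [2.79, 2.79, 3.14, 3.14, 3.14, 3.14].

INTERFACE

Orientations are given as a 3x3 rotation matrix whose columns are the frame's x, y, z axes.
In Python, from plant import env gives the robot as it stands. The module is installed in compiled form; this text tells all that it offers. Calls block until the motion is done:
- env.movep(position, orientation): joint-space move of the TCP to a pose.
- env.line_to(position, frame=None, v=0.15, threshold=None): straight line of the TCP; frame=None keeps the orientation; v is the mean speed in m/s. With threshold (N) it stops when the force on the tool has changed by that much, and returns True; else False.
- env.set_joints(angles): joint-space move.
- env.gripper_to(opening, effort=None): finger opening in m; effort is the grip in N (None keeps the last); returns when the fingers have stopped.
- env.wait(seconds).
- env.solve_ik(position, orientation): joint angles nearest the present ones, or None.
- env.sense(): the state.
- env.camera(name): name is "scene" or "top"; returns a dict with "frame" (420x560x3 uint8, red, green, blue), "range_z" (420x560 float32, m along the optical axis (not along the pixel's ray), 0 where there is no reading), "fov_y" (degrees; the focal length in pixels is half the picture's height over the tangent of half this angle, whatever the lens; pixels are square), "cx", "cy" (the principal point, pixels), "rvec" (rotation vector, rad) and "tvec" (3), from world to camera coordinates, as OpenCV has them. Camera axes: x right, y down, z forward; pixel columns grow to the right and rows downward; lengths in m; the calibration is good to about 2 mm. A picture is of the moment at which its call begins.
A pose or a line that the arm cannot do raises env.PlanningError and nothing moves.
- env.finish_job(): hands the job in, once; it reports no verdict.
Trained networks look in the newest picture that a camera, given by its name, has taken for a name from the list of things; names that differ only in an ending like _2 or _b are one class to them, and where a whole thing is asked for, a point or a joint stands for the part that bears it (a point fixed in the world has none). Each returns a list of dicts, best first, with "score" (0 to 1); they miss things now and then, are a little off and sometimes report something else, mostly with a low value. They report only what shows in the picture. A call takes as long as a camera call.
- env.find_in(camera, query): "rect" ([left, top, right, bottom] as shares, 0 to 1, of the picture: columns of its width, rows of its height, round what is visible of it).
- env.regions_of(camera, query): "pixels" (420x560 bool, what is visible of it) and "rect" ([left, top, right, bottom] as shares, 0 to 1, of the picture: columns of its width, rows of its height, round what is visible of it).
The state is a dict: "time": time; "joint_pos": joint angles; "dq": joint speeds; "joint_torque": joint torques, N m; "tcp_pos": TCP position; "eef_rot": TCP orientation; "force": force on the tool from outside, world axes, zero at the start; "torque": the same for the moment, N m; "width": finger opening in m.
Only numpy, scipy, OpenCV 4.12 (cv2) and the standard library are available. Lean on these libraries where they do the work, as an engineer would, in place of code of your own. Each camera call takes 0.05 s, during which the arm holds its last target. There are 200 camera calls.

TASK

Strip the bar holder for drying: first lift the blue guard plate straight up and level off its two dowels and lay it flat in the middle of the black mat. Then draw every steel bar out of its horizontal tube, regrasping along its length since the notched rest in front stops the hand, and lay each bar level across both green rails in the white tray, lengthwise, side by side and not stacked. Leave the other things on the bench alone.

Things in the scene. Friction and masses are not known exactly. Their poses are not given: they have to be found in the camera images.
- holder: Bar holder, fixed to the table, on a 10 mm aluminium base. Origin on the table under the mouth of its middle tube; z up. Three level square grey tubes 24 mm wide (x = -56, 0, +56 mm) run from their mouths at y = 0 to closed blue ends at y = +236 mm; bars are drawn out toward -y. Bore 16 x 16 mm, floor at z = 60 mm; tube tops at 80 mm, black clamp caps over them up to 91 mm.
- rest (a point): Middle of the black notched rest in front of the tubes: the floor of its middle notch, 57.5 mm up. Axes as the holder's. It is 160 mm long (x), 10 mm thick, its near face 90 mm from the mouths. Prongs rise to 84 mm above the table; the 3 notches, one in line with each tube, are 24 mm wide, open on top: a bar slides through or lifts out upward, but a hand gripping it cannot pass.
- mouth1 (a point): Centre of the mouth of the tube of bar 1 (holder x = -56 mm), 66 mm up: the axis of a bar lying in the tube. Axes as the holder's.
- mouth2 (a point): The same for the middle tube, of bar 2 (holder x = 0).
- mouth3 (a point): The same for the tube of bar 3 (holder x = +56 mm).
- seat (a point): Where the plate's underside centre sits on the holder at the start, 84 mm up, axes as the holder's. At x = -112 and +112 mm from here are upright dowels 10 mm thick and 18 mm tall, on posts 22 x 26 mm that reach from the base to this height.
- plate_low (a point): Blue guard plate, 264 (its x) x 68 (y) x 8 mm thick, about 200 g, loose: centre of its underside, z up. Its two holes (11.5 mm, at x = -112 and +112 mm) sit over the 10 mm dowels; it covers the protruding ends of the bars.
- plate_tab (a point): Middle of the plate's black upright grip tab: 14 mm thick along the plate's x, 36 mm long along its y, 32 mm tall (from the plate's top, 8 mm, to 40 mm over its underside). This point is 26 mm above the plate's underside.
- bar1_mid (a point): Centre of bar 1, a square steel-coloured bar 12 x 12 x 270 mm, about 130 g, loose, long along its y; a red band marks its -y end. At the start it lies in tube 1 with its red end 40 to 52 mm out of the mouth. Bars may be absent: two or three of the three are there.
- bar2_mid (a point): Centre of bar 2, like bar 1, in tube 2.
- bar3_mid (a point): Centre of bar 3, like bar 1, in tube 3.
- tray_rest (a point): Middle of the open white tray (loose, about 900 g, 330 (its x) x 200 (y) mm, walls 5 mm thick, 40 mm tall), at the height of the tops of its two green rails, 25 mm above the table. Rails: 12 mm wide, at x = -90 and +90 mm, along y over the inner 190 mm, 20 mm above the floor. A bar lying well is along the tray's x over both rails, its centre 6 mm above this point; walls rise 15 mm above it.
- mat_top (a point): Centre of the top of the black rubber mat, 140 (its x) x 300 (y) mm, 3 mm thick, fixed to the table; z up. The plate fits on it with its long side along the mat's y.
- beaker: Bystander: glass beaker; to be left alone. Origin in its underside.
- wash_bottle: Bystander: white wash bottle with a blue cap; to be left alone. Origin in its underside.
- jar: Bystander: small amber jar; to be left alone. Origin in its underside.
- tip_box: Bystander: blue box with a clear lid; to be left alone. Origin in its underside.
- flask: Bystander: conical glass flask; to be left alone. Origin in its underside.
- clamp_boss: Bystander: black clamp boss; to be left alone. Origin in its underside.
- spatula: Bystander: steel spatula; to be left alone. Origin in its underside.

How it is judged:
On the way, in this order (a step that is already met when the one before it is completed fails the run):
1. the plate has been lifted level and straight up, clear of both dowels (z of plate_low in the frame of seat above 0.021 m and horizontal distance between plate_low and seat below 0.015 m and angle between plate_low's own z axis and vertical below 0.12 rad), for 0.05 s.
2. the plate lies flat on the middle of the mat, let go (horizontal distance between plate_low and mat_top below 0.05 m and angle between plate_low's own z axis and vertical below 0.08 rad and z of plate_low in the frame of mat_top below 0.008 m and contact force between the fingers and plate below 0.1 N), for 0.2 s.
At the end, for the whole second after the job is handed in: Plate flat on the mat, centres within 50 mm; every bar present at rest level across both tray rails: centre within 40 mm of the tray's middle lengthwise, inside the walls sideways, within 6 mm of resting height (not stacked) and 0.3 rad of the tray's long direction (all of step 2 and x of bar1_mid in the frame of tray_rest between -0.04 and 0.04 m and y of bar1_mid in the frame of tray_rest between -0.092 and 0.092 m and z of bar1_mid in the frame of tray_rest between 0 and 0.012 m and angle between the y axis of each of bar1_mid, bar2_mid, bar3_mid and the x axis of tray_rest, either way round below 0.3 rad and linear speed of each of bar1, bar2, bar3 below 0.02 m/s and x of bar2_mid in the frame of tray_rest between -0.04 and 0.04 m and y of bar2_mid in the frame of tray_rest between -0.092 and 0.092 m and z of bar2_mid in the frame of tray_rest between 0 and 0.012 m and x of bar3_mid in the frame of tray_rest between -0.04 and 0.04 m and y of bar3_mid in the frame of tray_rest between -0.092 and 0.092 m and z of bar3_mid in the frame of tray_rest between 0 and 0.012 m); the robot touches nothing.
It fails at once if a bystander is pushed more than 5 cm (distance of any of beaker, wash_bottle, jar, tip_box, flask, clamp_boss, spatula from where it was at the start of the episode above 0.05 m).
It fails at once if a standing bystander is knocked over (angle between any of beaker, wash_bottle, jar, tip_box, flask's own z axis and vertical above 0.6 rad).
Of bar1, bar2, bar3 only 2 to 3 are there at a start; the rules pass over those that are not, and their reading is None.
At some moment in a run one of tray may be knocked a few centimetres aside while the robot is not near it.
Once in a run the grip may slacken for a moment while it holds something.
It also fails if it takes over 210 s, if anything falls off the work surface, if the arm or the gripper's body presses on something with over 40 N, if the wrist force passes 120 N, or if a joint passes its speed limit or range.

## Working session

There is one attempt and no reset: what is moved stays moved. The work goes in short steps, each a Python script; the robot and the scene stay as the last script left them, time stands still between calls to the robot, and variables do not carry over. Pictures are saved under pics/ and viewed, about 12 in all and at most 16, crops included, and the job is handed in when it is done.

```bash
mkdir -p pics
cat > h.py <<'E'
import numpy as np, cv2
from plant import env
def cam(n):
    c=env.camera(n); c['R']=cv2.Rodrigues(np.array(c['rvec'],float))[0]; c['t']=np.array(c['tvec'],float).ravel()
    c['f']=210/np.tan(np.radians(c['fov_y'])/2); return c
def cloud(c):
    z=c['range_z'].astype(float); v,u=np.mgrid[:420,:560]
    P=np.stack([(u-c['cx'])/c['f']*z,(v-c['cy'])/c['f']*z,z],-1)
    W=(P-c['t'])@c['R']; W[z==0]=np.nan; return W
def proj(c,p):
    q=np.atleast_2d(p)@c['R'].T+c['t']; return q[:,:2]/q[:,2:]*c['f']+[c['cx'],c['cy']]
def save(n,img,s=1): cv2.imwrite('pics/'+n+'.png',cv2.resize(img[...,::-1],None,fx=s,fy=s,interpolation=cv2.INTER_CUBIC))
E
python3 - <<'E'
from h import *
a=cam('scene');b=cam('top')
save('a',np.vstack([a['frame'],b['frame']]),0.71)
for c,n in((a,'scene'),(b,'top')):
    print(n,-c['R'].T@c['t'],c['R'][2],c['fov_y'],c['cx'],c['cy'])
    W=cloud(c)
    for q in ['holder','plate_low','plate_tab','bar1_mid','tray_rest','mat_top','rest','beaker','wash_bottle','jar','tip_box','flask','clamp_boss','spatula']:
        try: r=env.regions_of(n,q)
        except Exception as e: print(q,e); continue
        for d in r[:3]:
            p=W[d['pixels']]; p=p[~np.isnan(p[:,0])]
            if len(p): print(q,round(d['score'],2),len(p),np.median(p,0).round(3),np.percentile(p,2,0).round(3),np.percentile(p,98,0).round(3))
s=env.sense();print(s['time'],s['force'])
E
```

```text
scene [1.02703976 0.8594589  0.76301343] [-0.40057335 -0.68740918 -0.60581318] 49.87680612065077 278.13193586249196 207.44439092067356
holder 0.85 7155 [0.573 0.215 0.066] [0.479 0.017 0.005] [0.686 0.326 0.086]
plate_tab 0.9 1945 [0.58  0.05  0.091] [ 0.442 -0.007  0.029] [0.7   0.086 0.121]
tray_rest 0.98 4171 [ 0.526 -0.377  0.01 ] [ 0.358 -0.479 -0.   ] [ 0.691 -0.252  0.04 ]
mat_top 0.27 7327 [0.573 0.213 0.065] [0.479 0.012 0.003] [0.688 0.326 0.086]
rest 0.98 7158 [0.572 0.217 0.065] [0.48  0.018 0.003] [0.686 0.326 0.086]
wash_bottle 0.9 2053 [0.473 0.528 0.09 ] [0.443 0.495 0.006] [0.487 0.548 0.16 ]
wash_bottle 0.21 7173 [0.574 0.214 0.066] [0.48  0.014 0.004] [0.687 0.326 0.087]
jar 0.6 450 [ 0.391 -0.005  0.063] [ 0.36  -0.052  0.001] [0.414 0.008 0.076]
tip_box 0.72 3460 [0.616 0.487 0.055] [0.563 0.414 0.005] [0.653 0.535 0.058]
tip_box 0.48 4240 [ 0.526 -0.377  0.01 ] [ 0.359 -0.479 -0.   ] [ 0.69  -0.252  0.04 ]
flask 0.84 687 [ 0.781 -0.187  0.047] [ 0.737 -0.31  -0.001] [ 0.813 -0.169  0.104]
clamp_boss 0.68 267 [ 0.408 -0.133  0.02 ] [ 0.373 -0.156  0.002] [ 0.455 
[... 1050 characters left out ...]
h_bottle 0.19 1283 [0.604 0.461 0.056] [0.562 0.404 0.017] [0.648 0.525 0.062]
jar 0.55 388 [ 0.392 -0.025  0.074] [ 0.364 -0.054  0.029] [ 0.42  -0.     0.079]
tip_box 0.75 1349 [0.604 0.461 0.056] [0.559 0.404 0.001] [0.65  0.525 0.062]
tip_box 0.58 793 [ 0.643 -0.134  0.004] [ 0.52  -0.169 -0.002] [ 0.699 -0.109  0.022]
tip_box 0.48 2188 [0.572 0.04  0.092] [0.448 0.002 0.086] [0.699 0.078 0.122]
flask 0.91 650 [ 0.768 -0.196  0.04 ] [ 0.738 -0.239 -0.002] [ 0.818 -0.168  0.107]
clamp_boss 0.61 300 [ 0.41  -0.143  0.026] [ 0.378 -0.161 -0.003] [ 0.457 -0.13   0.034]
spatula 0.92 798 [ 0.643 -0.135  0.004] [ 0.524 -0.17  -0.002] [ 0.699 -0.11   0.022]
1.5 [0.6105473  0.06094363 0.08652955]
```

View pics/a.png

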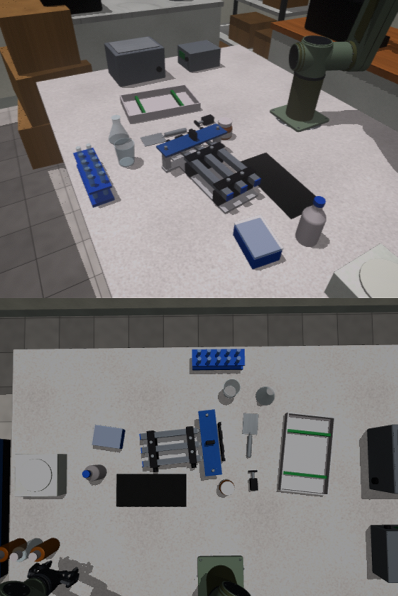

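```bash
cat >> h.py <<'E'
def rect(W,m,zlo,zhi,xy=None):
    m=m&(W[...,2]>zlo)&(W[...,2]<zhi)
    if xy: m&=(W[...,0]>xy[0])&(W[...,0]<xy[1])&(W[...,1]>xy[2])&(W[...,1]<xy[3])
    p=W[m]; (c,s,a)=cv2.minAreaRect((p[:,:2]*1000).astype(np.float32))
    a=np.radians(a)
    if s[0]<s[1]: a+=np.pi/2; s=s[::-1]
    a=(a+np.pi/2)%np.pi-np.pi/2     # direction of long side, in (-90,90]
    return dict(c=np.array(c)/1000,size=np.round(s,1),yaw=a,z=np.median(p[:,2]),n=len(p),mean=p.mean(0))
def best(n,q):
    r=env.regions_of(n,q); return r[0]['pixels'] if r else np.zeros((420,560),bool)
E
python3 - <<'E'
from h import *
for n in ('top','scene'):
    c=cam(n);W=cloud(c); A=np.ones((420,560),bool)
    hsv=cv2.cvtColor(c['frame'],cv2.COLOR_RGB2HSV); blue=(hsv[...,0]>100)&(hsv[...,0]<125)&(hsv[...,1]>120)
    print(n)
    print('plate',rect(W,blue,.084,.099,(.4,.75,-.05,.13)))
    print('tab',rect(W,A,.112,.13,(.5,.65,-.02,.1)))
    dark=hsv[...,2]<60
    print('mat',rect(W,dark,-.004,.009,(.25,.47,.12,.47)))
    green=(hsv[...,0]>45)&(hsv[...,0]<80)&(hsv[...,1]>120)
    for xr in ((.35,.52),(.53,.72)): print('rail',rect(W,green,.015,.035,(*xr,-.52,-.22)))
    print('trayrim',rect(W,A,.034,.046,(.33,.72,-.52,-.22)))
    print('caps',rect(W,A,.084,.097,(.45,.69,.1,.36)))
    print('tubes',rect(W,A,.074,.084,(.45,.69,.07,.36)))
    rest=rect(W,A,.07,.09,(.42,.69,-.05,.0015)); print('restprongs',rest)
c=cam('top'); save('b',c['frame'][120:300,170:430],3)
E
```

```text
top
plate {'c': array([0.57288867, 0.04019476]), 'size': array([262. ,  67.1]), 'yaw': np.float64(0.09742341777976393), 'z': np.float64(0.091784272772861), 'n': 2035, 'mean': array([0.57177199, 0.04058796, 0.09179871])}
tab {'c': array([0.57363544, 0.04034104]), 'size': array([34.5, 13.6]), 'yaw': np.float64(-1.4615686388980595), 'z': np.float64(0.12321562735838934), 'n': 66, 'mean': array([0.57332791, 0.04037412, 0.12339966])}
mat {'c': array([0.3867981 , 0.29333224]), 'size': array([298.1, 161.2]), 'yaw': np.float64(1.5603214484373424), 'z': np.float64(0.0028257456659814633), 'n': 4403, 'mean': array([0.37540334, 0.29181861, 0.00276474])}
rail {'c': array([ 0.43503012, -0.36138785]), 'size': array([183.7,  10.4]), 'yaw': np.float64(1.457466438712956), 'z': np.float64(0.02469672809587648), 'n': 201, 'mean': array([ 0.43479503, -0.36372346,  0.02486512])}
rail {'c': array([ 0.61328998, -0.38340533]), 'size': array([184. ,  11.1]), 'yaw': np.float64(1.4623429529850003), 'z': np.float64(0.024504403862291305), 'n': 213, 'mean': array([ 0.6130187 , -0.38291011,  0.02436471])}
trayrim {'c
[... 2153 characters left out ...]
0.52471243, -0.35949905,  0.03769116])}
caps {'c': array([0.55722235, 0.19986136]), 'size': array([192.7, 150.3]), 'yaw': np.float64(-1.473201909106014), 'z': np.float64(0.08497905809246042), 'n': 604, 'mean': array([0.55691259, 0.2158735 , 0.08554719])}
tubes {'c': array([0.57760162, 0.20083765]), 'size': array([253.1, 194.5]), 'yaw': np.float64(-1.4709818813765674), 'z': np.float64(0.07944314531387467), 'n': 2460, 'mean': array([0.55923217, 0.21549925, 0.07974033])}
restprongs {'c': array([ 0.55122473, -0.00888522]), 'size': array([212.6,  19.7]), 'yaw': np.float64(0.0009518780769712798), 'z': np.float64(0.08290091859747012), 'n': 63, 'mean': array([ 0.57587903, -0.00535736,  0.08287105])}
```

View pics/b.png

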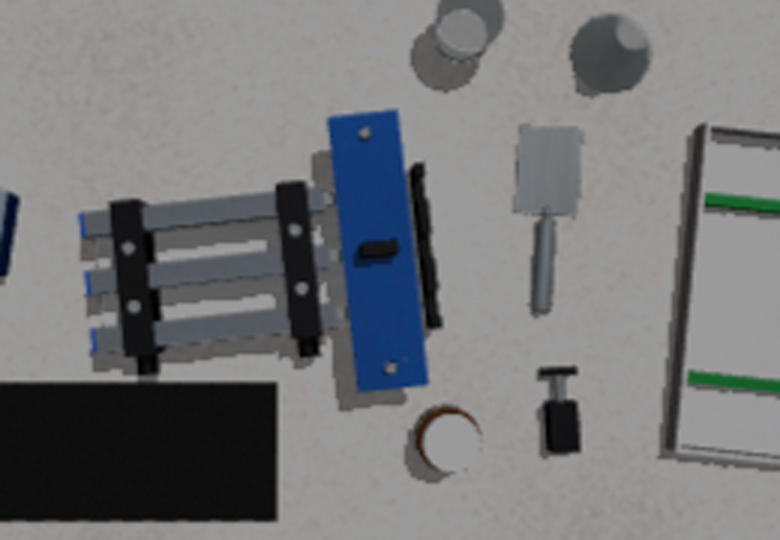

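```bash
cat >> h.py <<'E'
def Rd(a):
    c,s=np.cos(a),np.sin(a); return np.array([[c,s,0],[s,-c,0],[0,0,-1.]])
def down(p,a,move=True):
    """choose of a, a+pi the one with least joint-6 magnitude; move there"""
    best=None
    for k in (0,np.pi,-np.pi):
        q=env.solve_ik(p,Rd(a+k))
        if q is not None and (best is None or abs(q[5])<abs(best[1][5])): best=(a+k,q)
    if best is None: raise RuntimeError('no ik %s %s'%(p,a))
    if move: env.movep(p,Rd(best[0]))
    return best
def st(msg=''):
    s=env.sense(); print(msg,'t%.1f'%s['time'],np.round(s['tcp_pos'],4),'w%.4f'%s['width'],'F',np.round(s['force'],1),flush=True); return s
E
python3 - <<'E'
from h import *
T=np.array([.5735,.0405]); a=.096
env.gripper_to(.05,80)
print(down([*T,.2],a)[1]); st()
env.line_to([*T,.097],v=.08,threshold=15); st('at tab')
env.gripper_to(0,80); st('grip')
env.line_to([*T,.18],v=.06); s=st('lift'); print(s['torque'])
c=cam('scene');W=cloud(c);hsv=cv2.cvtColor(c['frame'],cv2.COLOR_RGB2HSV); blue=(hsv[...,0]>100)&(hsv[...,0]<125)&(hsv[...,1]>120)
print(rect(W,blue,.11,.22,(.4,.75,-.05,.13)))
save('c',c['frame'][100:340,150:450],2)
E
```

```text
[-7.99972801e-02  2.33238379e-01  1.57587541e+00 -4.44089210e-16
  1.33247886e+00 -1.75997280e-01]
 t4.5 [0.5734 0.0415 0.2001] w0.0499 F [-0.1  0.3 -0. ]
at tab t5.9 [0.5741 0.0404 0.0977] w0.0500 F [-0.9  0.5  0.4]
grip t6.3 [0.5736 0.0405 0.0976] w0.0128 F [-1.7 -0.4  3.9]
lift t7.9 [0.5731 0.0405 0.1794] w0.0129 F [-0.3  0.4 -2.4]
[-0.02126838  0.02463233 -0.04488769]
{'c': array([0.57347089, 0.04326538]), 'size': array([262.6,  71.9]), 'yaw': np.float64(0.10040915425687902), 'z': np.float64(0.17261125499201452), 'n': 1548, 'mean': array([0.58515536, 0.04857622, 0.17259086])}
```

View pics/c.png

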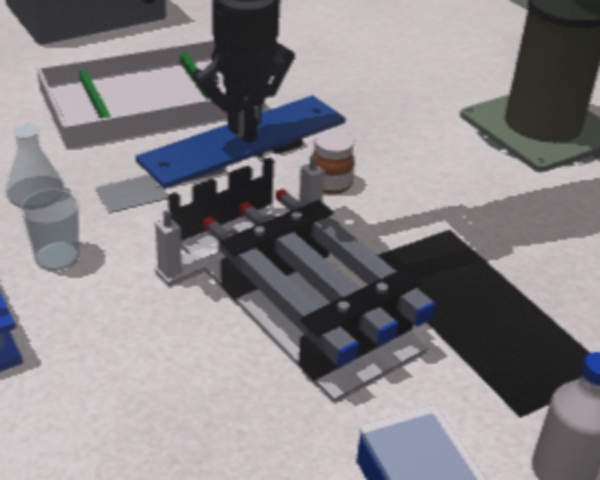

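Run:
```python
from h import *
M=np.array([.376,.293])
print(down([*M,.18],1.559)[1]); st()
env.line_to([*M,.04],v=.1); st()
print(env.line_to([*M,.012],v=.03,threshold=6)); st('down')
env.gripper_to(.05); st('open')
env.line_to([*M,.25],v=.15); 
env.movep([.45,.15,.3],Rd(.096)); st()
c=cam('top');W=cloud(c);hsv=cv2.cvtColor(c['frame'],cv2.COLOR_RGB2HSV); blue=(hsv[...,0]>100)&(hsv[...,0]<125)&(hsv[...,1]>120)
print(rect(W,blue,.004,.02,(.3,.46,.1,.47)))
red=((hsv[...,0]<8)|(hsv[...,0]>172))&(hsv[...,1]>100)
def reds(c,W):
    hsv=cv2.cvtColor(c['frame'],cv2.COLOR_RGB2HSV);red=((hsv[...,0]<8)|(hsv[...,0]>172))&(hsv[...,1]>100)
    m=red&(W[...,0]>.45)&(W[...,0]<.7)&(W[...,1]>-.02)&(W[...,1]<.1)
    n,l=cv2.connectedComponents(m.astype(np.uint8))
    for i in range(1,n): p=W[l==i]; print('red',len(p),p.mean(0).round(4),p.min(0).round(3),p.max(0).round(3))
reds(c,W)
save('d',c['frame'][120:300,170:430],3)
c=cam('scene');W=cloud(c);reds(c,W)
```

```text
[ 4.80129139e-01  4.68289664e-02  1.83213260e+00 -4.44089210e-16
  1.26263108e+00 -1.07887086e+00]
 t9.1 [0.3768 0.2927 0.1802] w0.0127 F [-0.   0.4 -1.2]
 t10.7 [0.3767 0.2934 0.0407] w0.0128 F [-0.1 -0.4 -1.9]
True
down t11.4 [0.3757 0.2928 0.0166] w0.0125 F [-0.9 -0.1  4.4]
open t11.9 [0.3745 0.2922 0.0157] w0.0502 F [ 0.3  0.2 -0.8]
 t14.6 [0.4496 0.1503 0.2994] w0.0503 F [-0.1 -0.1 -0.4]
{'c': array([0.37649347, 0.37639172]), 'size': array([102.6,  70.4]), 'yaw': np.float64(1.5606958888866078), 'z': np.float64(0.01049215721798665), 'n': 741, 'mean': array([0.37705802, 0.37628161, 0.01061422])}
red 16 [0.6281 0.0536 0.0718] [0.624 0.049 0.068] [0.633 0.058 0.075]
red 15 [0.5727 0.0474 0.0719] [0.568 0.041 0.069] [0.577 0.053 0.077]
red 16 [0.517  0.0431 0.068 ] [0.51  0.039 0.012] [0.522 0.048 0.075]
red 17 [0.5178 0.0454 0.0697] [0.511 0.039 0.06 ] [0.523 0.054 0.074]
red 33 [0.5627 0.0292 0.0537] [ 0.53  -0.006  0.013] [0.578 0.055 0.073]
red 31 [0.6208 0.0361 0.0537] [0.593 0.    0.016] [0.633 0.059 0.073]
```

View pics/d.png

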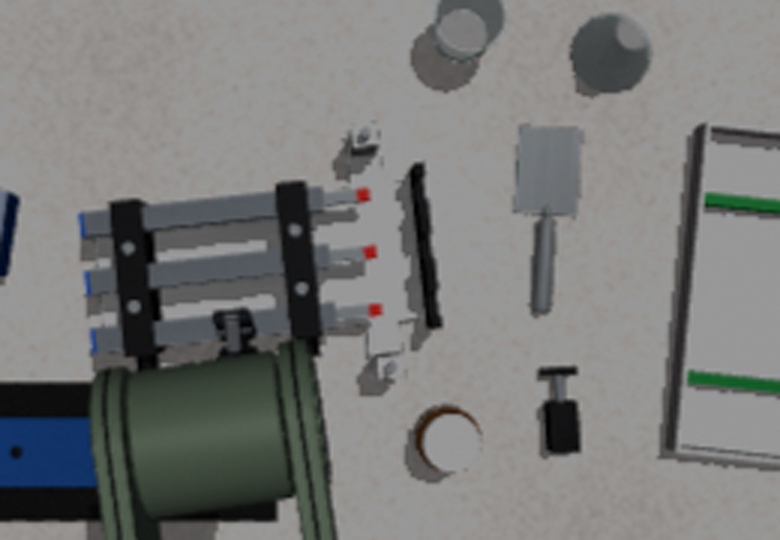

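Run:
```python
from h import *
a=.0965; ex=np.array([np.cos(a),np.sin(a)]); ey=np.array([-np.sin(a),np.cos(a)])
for n in('top','scene'):
    c=cam(n);W=cloud(c); P=W.reshape(-1,3); P=P[~np.isnan(P[:,0])]
    O=np.array([.5727,.0474]); L=np.stack([(P[:,:2]-O)@ex,(P[:,:2]-O)@ey,P[:,2]],1)
    r=L[(abs(L[:,0])<.09)&(L[:,1]<-.03)&(L[:,1]>-.08)&(L[:,2]>.075)&(L[:,2]<.09)]
    print('rest prongs',len(r),r.min(0).round(4),r.max(0).round(4),np.median(r,0).round(4))
    for x in(-.056,0,.056):
        t=L[(abs(L[:,0]-x)<.011)&(L[:,1]<.1)&(L[:,1]>0)&(L[:,2]>.0765)&(L[:,2]<.084)]
        b=L[(abs(L[:,0]-x)<.012)&(L[:,1]<.03)&(L[:,1]>-.02)&(L[:,2]>.0655)&(L[:,2]<.0755)]
        print('tube',len(t),np.sort(t[:,1])[:5].round(4),'x',t[:,0].min().round(4),t[:,0].max().round(4),'bar x',b[:,0].mean().round(4),np.median(b[:,2]).round(4),'tip',b[:,1].min().round(4))
```

```text
rest prongs 117 [-0.0777 -0.0619  0.0753] [ 0.0796 -0.0512  0.0895] [ 0.0126 -0.0562  0.0832]
tube 104 [0.0385 0.0388 0.0391 0.0397 0.0407] x -0.067 -0.0452 bar x -0.0558 0.0716 tip -0.0057
tube 102 [0.008  0.0386 0.0396 0.0399 0.0402] x -0.0108 0.0109 bar x 0.0001 0.0718 tip -0.0065
tube 102 [0.0384 0.0391 0.04   0.0403 0.0409] x 0.0454 0.0668 bar x 0.0559 0.0723 tip -0.0064
rest prongs 155 [-0.0799 -0.0611  0.0752] [ 0.0787 -0.044   0.0866] [ 0.0122 -0.0503  0.0817]
tube 88 [0.0409 0.0412 0.0427 0.043  0.0445] x -0.0667 -0.0451 bar x -0.0558 0.0703 tip -0.0033
tube 99 [0.0413 0.0426 0.0428 0.043  0.043 ] x -0.0108 0.0109 bar x 0.0002 0.0708 tip -0.0046
tube 106 [0.0416 0.0417 0.0426 0.0436 0.0437] x 0.0451 0.0665 bar x 0.0555 0.0703 tip -0.003
```

```bash
cat >> h.py <<'E'
a0=.0965; ex=np.array([np.cos(a0),np.sin(a0)]); ey=np.array([-np.sin(a0),np.cos(a0)])
H=np.array([.5727,.0474])+.038*ey
X={1:-.056,2:0.,3:.056}
def hp(i,y,z=.047): return np.array([*(H+X[i]*ex+y*ey),z])
def tip(i):
    """protrusion of bar i from its mouth, from red pixels along its axis"""
    out=[]
    for n in('top','scene'):
        c=cam(n);W=cloud(c);hsv=cv2.cvtColor(c['frame'],cv2.COLOR_RGB2HSV)
        red=((hsv[...,0]<8)|(hsv[...,0]>172))&(hsv[...,1]>100)&~np.isnan(W[...,0])
        p=W[red]; l=np.stack([(p[:,:2]-H)@ex-X[i],(p[:,:2]-H)@ey,p[:,2]],1)
        l=l[(abs(l[:,0])<.012)&(l[:,1]<0)&(l[:,1]>-.33)&(l[:,2]>.04)]
        out.append((n,len(l),l.mean(0).round(4) if len(l) else None))
    print('tip',i,out,flush=True); return out
OP=.034
def stroke(i,y0,y1,first=False,eff=80):
    if not first: env.line_to(hp(i,y0),v=.1)
    env.gripper_to(0,eff); w0=env.sense()['width']
    env.line_to(hp(i,y1),v=.06); s=st('stroke'); print('w',w0)
    return s
E
python3 - <<'E'
from h import *
i=3
env.gripper_to(OP,80)
down(hp(i,-.018,.16),a0); st()
print(env.line_to(hp(i,-.018),v=.08,threshold=8)); st('at')
stroke(i,-.018,-.072,True); tip(i)
env.gripper_to(OP)
stroke(i,-.018,-.072); tip(i)
E
```

```text
t16.1 [0.6265 0.0732 0.1609] w0.0341 F [ 0.7 -0.1  1.2]
False
at t17.6 [0.6272 0.0727 0.0478] w0.0342 F [ 0.4  0.  -0.4]
stroke t19.0 [0.6319 0.0179 0.0471] w0.0103 F [-0.8 -3.2  4.4]
w 0.010495328637437044
tip 3 [('top', 0, None), ('scene', 0, None)]
stroke t21.5 [0.6318 0.0185 0.047 ] w0.0104 F [ 0.2 -1.3 -0. ]
w 0.010480115806024875
tip 3 [('top', 0, None), ('scene', 1, array([-0.0037, -0.1407,  0.0717]))]
```

Run:
```python
from h import *
i=3
env.gripper_to(OP)
stroke(i,-.018,-.072)
env.gripper_to(OP); 
env.line_to(hp(i,-.018),v=.15)
env.line_to(hp(i,-.018,.13),v=.15); tip(i)
c=cam('scene'); save('e',np.hstack([c['frame'][80:300,130:400],cam('top')['frame'][100:320,210:480]]),1.45)
```

```text
stroke t24.0 [0.6316 0.0192 0.0469] w0.0106 F [ 0.5 -0.8 -0.8]
w 0.010393034550875474
tip 3 [('top', 16, array([ 0.0003, -0.1988,  0.0674])), ('scene', 11, array([ 0.001 , -0.1965,  0.0651]))]
```

View pics/e.png

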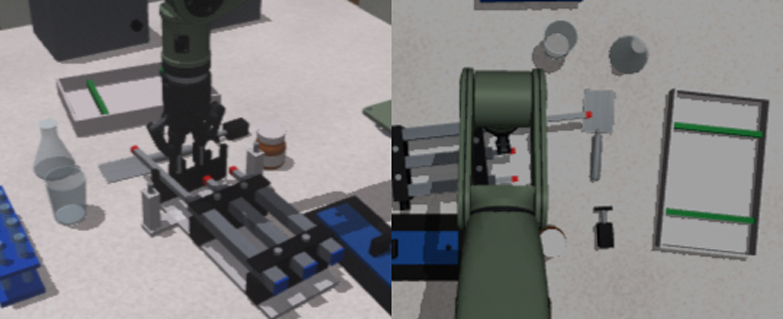

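```bash
cat >> h.py <<'E'
def tray():
    c=cam('top');W=cloud(c);hsv=cv2.cvtColor(c['frame'],cv2.COLOR_RGB2HSV)
    g=((hsv[...,0]>45)&(hsv[...,0]<80)&(hsv[...,1]>120)&(W[...,2]>.015)&(W[...,2]<.035)&(W[...,1]<-.15)).astype(np.uint8)
    n,l,s,_=cv2.connectedComponentsWithStats(cv2.dilate(g,np.ones((3,3))))
    k=np.argsort(-s[1:,4])[:2]+1
    r=[rect(W,(l==j)&(g>0),.015,.035) for j in k]; r.sort(key=lambda d:d['c'][0])
    d=r[1]['c']-r[0]['c']; C=(r[0]['c']+r[1]['c'])/2; yaw=np.arctan2(d[1],d[0])
    print('tray',C.round(4),'yaw',yaw.round(3),'dist',np.linalg.norm(d).round(4),[x['size'] for x in r],[x['z'].round(4) for x in r],flush=True)
    return C,yaw
def heldtip():
    for n in('top','scene'):
        c=cam(n);W=cloud(c);hsv=cv2.cvtColor(c['frame'],cv2.COLOR_RGB2HSV)
        red=((hsv[...,0]<8)|(hsv[...,0]>172))&(hsv[...,1]>100)&(W[...,2]>.1)&(W[...,2]<.3)
        p=W[red]; s=env.sense()
        if len(p): print('held',n,len(p),p.mean(0).round(4),'dist to tcp',np.linalg.norm(np.median(p,0)[:2]-s['tcp_pos'][:2]).round(4),'dz',(np.median(p[:,2])-s['tcp_pos'][2]).round(4),flush=True)
E
python3 - <<'E'
from h import *
i=3
tray()
env.line_to(hp(i,-.118,.13),v=.15)
print(env.line_to(hp(i,-.118,.045),v=.08,threshold=8))
env.gripper_to(0,80); st('grip')
env.line_to(hp(i,-.125,.048),v=.05)
env.line_to(hp(i,-.205,.048),v=.06); st('out')
env.line_to(hp(i,-.205,.20),v=.1); s=st('up'); print(s['torque'])
heldtip(); tray()
E
```

```text
tray [ 0.5243 -0.3726] yaw -0.125 dist 0.1799 [array([182.7,  10.3]), array([184.1,  11.5])] [np.float64(0.0248), np.float64(0.0248)]
False
grip t28.2 [ 0.6366 -0.0269  0.0459] w0.0104 F [-0.3  0.   3.7]
out t30.0 [ 0.6445 -0.113   0.048 ] w0.0108 F [ 0.1  0.2 -0.9]
up t31.6 [ 0.644  -0.1132  0.1989] w0.0105 F [ 0.9  0.8 -1.4]
[-0.00429518 -0.02554392  0.01794138]
held scene 95 [-0.3578 -0.2998  0.2292] dist to tcp 1.1689 dz 0.0269
tray [ 0.5231 -0.385 ] yaw -0.207 dist 0.1814 [array([172.8,  10.1]), array([146. ,  11.6])] [np.float64(0.0252), np.float64(0.0242)]
```

Run:
```python
from h import *
save('f',np.hstack([cam('scene')['frame'][60:280,130:400],cam('top')['frame'][100:320,240:510]]),1.45)
```

```text
(no output)
```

View pics/f.png

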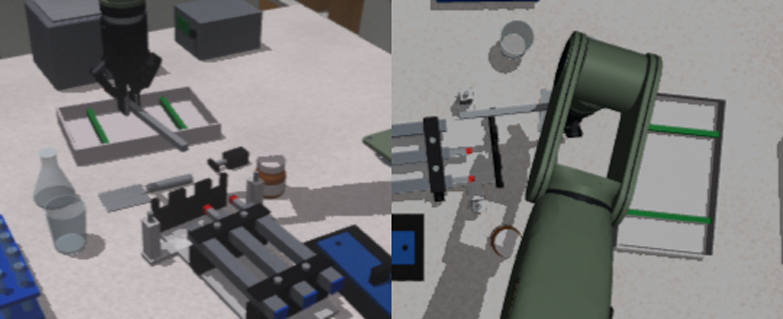

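```bash
cat >> h.py <<'E'
def place(C,yaw,slot,off):
    """grasp at C + slot*ty - off*tx ; bar's +y along tray x"""
    tx=np.array([np.cos(yaw),np.sin(yaw)]); ty=np.array([-tx[1],tx[0]])
    g=C+slot*ty-off*tx; a=yaw-np.pi/2
    env.movep([*g,.18],Rd(a)); st('over')
    env.line_to([*g,.045],v=.1); env.wait(.2)
    hit=env.line_to([*g,.008],v=.03,threshold=4); st('down %s'%hit)
    env.gripper_to(OP); st('open')
    env.line_to([*g,.18],v=.12)
    env.movep([.45,.1,.28],Rd(a0)); st('away')
def bars_in_tray(C,yaw):
    tx=np.array([np.cos(yaw),np.sin(yaw)]); ty=np.array([-tx[1],tx[0]])
    c=cam('top');W=cloud(c);l=np.stack([(W[...,:2]-C)@tx,(W[...,:2]-C)@ty,W[...,2]],-1)
    m=(abs(l[...,0])<.155)&(abs(l[...,1])<.09)&(l[...,2]>.0305)&(l[...,2]<.08)
    n,lab,s,_=cv2.connectedComponentsWithStats(m.astype(np.uint8))
    for j in range(1,n):
        if s[j,4]>40:
            p=l[lab==j];v=np.polyfit(p[:,0],p[:,1],1)[0]
            print('bar in tray: x',((p[:,0].max()+p[:,0].min())/2).round(4),'len',np.ptp(p[:,0]).round(3),'y',p[:,1].mean().round(4),'ztop',np.median(p[:,2]).round(4),'slope',v.round(3),flush=True)
    return c
E
python3 - <<'E'
from h import *
place(np.array([.5243,-.3726]),-.125,-.055,.048)
C,y=tray(); c=bars_in_tray(C,y)
save('g',c['frame'][100:320,210:480],2)
E
```

```text
over t33.2 [ 0.4704 -0.4206  0.1801] w0.0106 F [ 0.3  0.1 -1.3]
down True t35.9 [ 0.4697 -0.421   0.0144] w0.0107 F [-0.3  1.4  5.1]
open t36.2 [ 0.4686 -0.4197  0.0124] w0.0342 F [-0.7  0.2  0.5]
away t39.7 [0.4503 0.0993 0.2798] w0.0341 F [ 0.   0.1 -0.6]
tray [ 0.5269 -0.3506] yaw -0.13 dist 0.1798 [array([137.6,   9.4]), array([140.6,  10.8])] [np.float64(0.0249), np.float64(0.0243)]
bar in tray: x -0.0001 len 0.31 y 0.078 ztop 0.0393 slope 0.011
bar in tray: x 0.0009 len 0.269 y -0.0763 ztop 0.0367 slope 0.002
```

View pics/g.png

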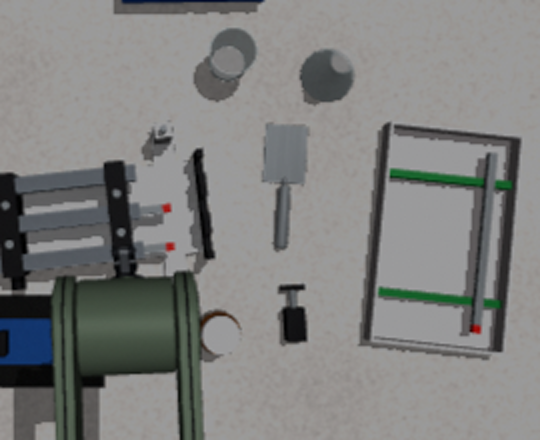

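```bash
cat >> h.py <<'E'
def tray():
    c=cam('top');W=cloud(c);hsv=cv2.cvtColor(c['frame'],cv2.COLOR_RGB2HSV)
    g=(hsv[...,0]>45)&(hsv[...,0]<80)&(hsv[...,1]>120)&(W[...,2]>.015)&(W[...,2]<.035)&(W[...,1]<-.15)
    x=W[...,0]; xm=x[g].mean()
    r=[rect(W,g&(x<xm),.015,.035),rect(W,g&(x>xm),.015,.035)]
    d=r[1]['c']-r[0]['c']; C=(r[0]['c']+r[1]['c'])/2; yaw=np.arctan2(d[1],d[0])
    print('tray',C.round(4),'yaw',yaw.round(3),'dist',np.linalg.norm(d).round(4),[x['size'] for x in r],flush=True)
    return C,yaw
def draw3(i):
    env.gripper_to(OP,80)
    down(hp(i,-.018,.16),a0)
    print(env.line_to(hp(i,-.018),v=.08,threshold=8)); st('at')
    stroke(i,-.018,-.072,True); env.gripper_to(OP)
    stroke(i,-.018,-.072); env.gripper_to(OP)
    stroke(i,-.018,-.072); env.gripper_to(OP)
    env.line_to(hp(i,-.018),v=.15)
    env.line_to(hp(i,-.018,.13),v=.15); return tip(i)
def out(i):
    env.line_to(hp(i,-.118,.13),v=.15)
    print(env.line_to(hp(i,-.118,.045),v=.08,threshold=8))
    env.gripper_to(0,80); st('grip')
    env.line_to(hp(i,-.125,.048),v=.05)
    env.line_to(hp(i,-.205,.048),v=.06); st('out')
    env.line_to(hp(i,-.205,.20),v=.1); st('up')
E
python3 - <<'E'
from h import *
tray(); draw3(2)
E
```

```text
tray [ 0.524  -0.3728] yaw -0.128 dist 0.1795 [array([183.5,  10.2]), array([185.3,  11.9])]
False
at t42.4 [0.5714 0.0673 0.0477] w0.0340 F [ 0.4  0.1 -0.6]
stroke t43.7 [0.5761 0.0125 0.0471] w0.0103 F [-0.7 -2.1  3.7]
w 0.010725261417730872
stroke t46.1 [0.5761 0.0132 0.047 ] w0.0102 F [ 0.1 -1.1  0.5]
w 0.010825562573692136
stroke t48.6 [0.5759 0.0138 0.047 ] w0.0102 F [ 0.5 -0.3 -1.2]
w 0.01027907064101539
tip 2 [('top', 16, array([ 2.000e-04, -2.011e-01,  6.680e-02])), ('scene', 12, array([ 0.0003, -0.1982,  0.0649]))]
```

Run:
```python
from h import *
C,y=tray(); assert np.linalg.norm(C-[.524,-.3728])<.004
out(2); tray()
place(C,y,0,.047)
C,y=tray(); bars_in_tray(C,y)
draw3(1); tray()
```

```text
tray [ 0.5242 -0.373 ] yaw -0.124 dist 0.1801 [array([183.1,  10.1]), array([185.2,  11. ])]
False
grip t52.6 [ 0.5809 -0.0324  0.0458] w0.0101 F [-0.6  0.5  4.5]
out t54.4 [ 0.5887 -0.1184  0.048 ] w0.0105 F [-0.   0.3 -1.1]
up t56.1 [ 0.5882 -0.1187  0.199 ] w0.0107 F [-0.2 -0.1 -0.2]
tray [ 0.5212 -0.4012] yaw -0.205 dist 0.1813 [array([140.3,  10.2]), array([111.8,  11.4])]
over t57.3 [ 0.4779 -0.3667  0.1799] w0.0104 F [ 0.   0.8 -1. ]
down True t60.0 [ 0.4775 -0.367   0.0143] w0.0104 F [-0.3  1.   4.9]
open t60.3 [ 0.4764 -0.3659  0.0126] w0.0339 F [ 0.7  0.4 -0.4]
away t63.6 [0.4503 0.0994 0.2798] w0.0343 F [-0.4  0.2 -0.5]
tray [ 0.525  -0.3723] yaw -0.12 dist 0.1801 [array([182.3,  10.8]), array([182.5,  11.7])]
bar in tray: x 0.001 len 0.268 y -0.0 ztop 0.0368 slope -0.007
bar in tray: x -0.0004 len 0.269 y -0.0546 ztop 0.0365 slope -0.006
False
at t66.1 [0.5156 0.0619 0.0476] w0.0341 F [-1.  -0.5  0.4]
stroke t67.5 [0.5203 0.0072 0.047 ] w0.0103 F [-0.6 -2.4  3.2]
w 0.010710424616271062
stroke t69.9 [0.5203 0.0078 0.047 ] w0.0106 F [ 0.4 -0.8  1. ]
w 0.010535337434924536
stroke t72.3 [0.5201 0.0084 0.0469] w0.0105 F [-0.3  0.4 -1.5]
w 0.010095822244662909
tip 1 [('top', 19, array([ 0.001 , -0.1994,  0.0669])), ('scene', 12, array([ 0.0025, -0.1971,  0.0641]))]
tray [ 0.5239 -0.3732] yaw -0.116 dist 0.1795 [array([183. ,  10.2]), array([184.2,  11.6])]
```

Run:
```python
from h import *
C,y=tray(); assert np.linalg.norm(C-[.524,-.3728])<.005
out(1)
place(C,-.122,.055,.047)
C,y=tray(); bars_in_tray(C,y)
env.movep([.6,.1,.3],Rd(a0)); st()
c=cam('top'); s=cam('scene'); W=cloud(c);hsv=cv2.cvtColor(c['frame'],cv2.COLOR_RGB2HSV); blue=(hsv[...,0]>100)&(hsv[...,0]<125)&(hsv[...,1]>120)
print(rect(W,blue,.004,.02,(.3,.46,.1,.47)))
save('z',np.hstack([s['frame'][60:330,130:460],c['frame'][90:360,190:520]]),1.2)
```

```text
tray [ 0.5246 -0.3733] yaw -0.11 dist 0.1808 [array([185.6,  10.4]), array([184.4,  12. ])]
False
grip t76.4 [ 0.5251 -0.0378  0.0458] w0.0106 F [-0.9  0.1  3.2]
out t78.2 [ 0.5329 -0.1238  0.0479] w0.0103 F [ 0.3  0.6 -0.3]
up t79.9 [ 0.5325 -0.124   0.1991] w0.0100 F [-0.3 -0.1 -1.7]
over t81.2 [ 0.4847 -0.3125  0.1798] w0.0104 F [-0.4  0.2 -1.9]
down True t83.8 [ 0.4845 -0.3128  0.0142] w0.0109 F [1.  0.2 5.1]
open t84.2 [ 0.4833 -0.3117  0.0126] w0.0337 F [-0.5 -0.8  0.3]
away t87.3 [0.4502 0.0994 0.2797] w0.0338 F [-0.1 -0.8  0.3]
tray [ 0.5245 -0.3722] yaw -0.124 dist 0.1802 [array([183.6,  10.1]), array([183.9,  11.7])]
bar in tray: x 0.0021 len 0.269 y 0.0544 ztop 0.0364 slope 0.002
bar in tray: x 0.001 len 0.268 y -0.0002 ztop 0.0364 slope -0.0
bar in tray: x 0.0008 len 0.27 y -0.0547 ztop 0.0362 slope -0.002
 t88.1 [0.5994 0.0995 0.2989] w0.0340 F [ 0.   0.3 -0.4]
{'c': array([0.37582343, 0.32209888]), 'size': array([211.3,  70.4]), 'yaw': np.float64(1.5594985316605081), 'z': np.float64(0.01091948877769056), 'n': 1520, 'mean': array([0.37701318, 0.32172466, 0.01084987])}
```

View pics/z.png

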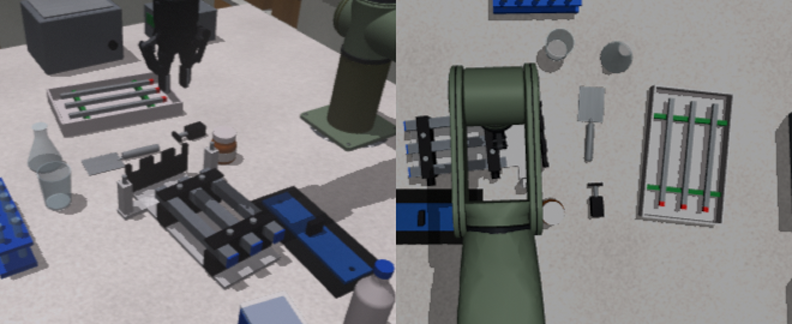

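```bash
python3 -c "
from h import *
env.finish_job()"
```

```text
the job is handed in; nothing more can be done
```

The job is done and handed in, with the clock at about 88 s of the 210 s allowed. No verdict is reported, so the figures below come from my own last checks.

- **Plate:** I lifted it level and straight up off its dowels, then laid it flat on the mat. In the last picture the arm hid part of it. From its visible far end, its centre works out about 3 mm from the mat's centre.
- **Bars:** All three were present. I drew each one out in three regrasped strokes behind the rest, then pulled it clear from in front of the rest.
- **Tray:** The last top view shows all three bars lying across both green rails.
  - **Position:** they sit at tray y = -55, 0 and +54 mm, each within about 2 mm of the middle lengthwise.
  - **Height:** their tops are about 36 mm above the table, against 37 mm expected.
  - **Angle:** each is within 0.002 rad of the tray's long direction.

**Disagreements:**
- Three tray readings were wrong and I did not use them. Two were taken with the arm or a held bar hiding the rails. The third came after the first bar split the rails in the picture, and I corrected the measuring code for that.
- The tray's measured heading varied by about 0.01 rad between looks, and its centre did not move.
- I saw no slip of the grip. In the last picture the bystanders look to be where they were, though I did not measure them again.

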